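# Dip basket into the wash tank without a swing

### The arm

A 7-joint arm with a two-finger parallel gripper is mounted at the origin on the work surface. World frame = base frame: x ahead of the robot, y to its left, z up, the work surface at z = 0. Lengths are in m, angles in rad, forces in N, time in s.
With the tool pointing down it reaches from about 0.35 to 0.775 m from the base axis. Payload 3.1 kg.
Tool frame: the origin (TCP) lies on the mounting face of the last link; the fingertips stand 173 mm ahead of it and the grasp point (between the pads) lies 155 mm ahead of it; y points along the fingers, x is the direction in which the jaws open and shut, and the axes are right-handed (so a half turn about y gives the same grasp; the last joint's range is limited). The gripper opens to 85 mm and grips with 20 to 120 N. Pads are 22 mm wide; open, the fingers measure 114 mm over their backs; the gripper's body (76 mm by 85 mm) begins 54 mm behind the grasp point. The pads swing forward as they close: fully open they stand 13 mm farther back than shut.
Start: joints at [-1.362, 0.311, 0.014, 1.512, -0.004, 1.319, -0.027], TCP at [0.136, 0.533, 0.405] pointing down, gripper open.
Joint ranges: [-2.7, 2.7], [-0.3, 1.91], [-1.27, 1.3], [0.12, 2.57], [-1.44, 4.58], [0.2, 2.03], [-3.05, 3.05]. Speed limits (rad/s): [2.79, 2.79, 3.14, 3.14, 3.14, 3.14, 3.14].

### API

Orientations are given as a rotation vector (axis times angle).
In Python, from plant import manip gives the robot as it stands. Calls block until the motion is done:
- manip.move_ptp(position, orientation): joint-space move of the TCP to a pose.
- manip.line_to(position, orientation=None, speed=0.15, until_force=None): straight line of the TCP; orientation=None keeps the orientation; speed is the mean speed in m/s. With until_force (N) it stops when the force on the tool has changed by that much, and returns True; else False.
- manip.movej(angles): joint-space move.
- manip.move_gripper(opening): finger opening in m; the grip force is fixed at half the most; returns when the fingers have stopped.
- manip.dwell(seconds).
- manip.inverse_kinematics(position, orientation): joint angles nearest the present ones, or None.
- manip.observe(): the state.
- manip.capture(name): name is "scene" or "top" or "wrist"; returns a dict with "frame" (384x512x3 uint8, blue, green, red), "camera_matrix" (3x3 intrinsics, pixels), "R" (3x3) and "t" (3): a world point X has camera coordinates R X + t; the wrist camera has in their place "tool_from_camera" (4x4, takes a point from camera to tool coordinates, whose origin is the TCP and whose axes are the tool frame's). Camera axes: x right, y down, z forward; pixel columns grow to the right and rows downward; lengths in m; the calibration is good to about 2 mm. A picture is of the moment at which its call begins: read the wrist's pose just before it. There is no depth.
A pose or a line that the arm cannot do raises manip.Unreachable and nothing moves.
- manip.sign_off(): hands the job in, once; it reports no verdict.
Trained networks look in a picture, given as the dict that the camera call returned (one of the last four; its "shot" number tells which), for a name from the list of things; names that differ only in an ending like _2 or _b are one class to them, and where a whole thing is asked for, a point or a joint stands for the part that bears it (a point fixed in the world has none). Each returns a list of dicts, best first, with "conf" (0 to 1); they miss things now and then, are a little off and sometimes report something else, mostly with a low value. They report only what shows in the picture. A call takes as long as a camera call.
- manip.cut_out(name, picture): "mask" (384x512 bool, what is visible of it) and "extent" ([centre column, centre row, width, height] in pixels, round what is visible of it).
- manip.landmark_of(name, picture): "xy" ([column, row] in pixels: a listed point, or the origin of a listed thing).
The state is a dict: "clock": time; "joint_positions": joint angles; "qvel": joint speeds; "effort": joint torques, N m; "tool_pos": TCP position; "tcp_rot": TCP orientation; "ft_force": force on the tool from outside, world axes, zero at the start; "torque": the same for the moment, N m; "gripper_width": finger opening in m.
Only numpy, scipy, OpenCV 4.12 (cv2) and the standard library are available. Lean on these libraries where they do the work, as an engineer would, in place of code of your own. Each camera call takes 0.05 s, during which the arm holds its last target.

### The job

Lift the basket of cut glass off the drip rack by its bail and carry it over the steel wash tank, lined up with it. The basket swings freely in its bail: take the swing out and let it hang dead still and centred just above the tank's mouth for four seconds, then lower it in gently, without knocking the tank, until it stands flat on the bottom, and let go of the bail. Never let the basket tip far over, and leave the tape, the hammer and the bottle where they are.

Things in the scene. Friction and masses are not known exactly. Their poses are not given: they have to be found in the camera images.
- basket: Open steel wire dip basket, 150 (own x) x 100 (own y) x 130 mm high (own z), with five upright pieces of cut glass fixed in it; nominally 0.70 kg (varies by up to 30 %). Origin at the centre of its underside. It starts standing tilted 0.27 rad about own x on the drip rack, own +y side up, so lifting sets it swinging, with almost no damping (a swing dies down over a minute).
- basket_foot (a point): Centre of the basket's underside; same axes as the basket.
- basket_pivot (a point): Middle of the trunnion line, parallel to the basket's x, on which it turns freely in its bail (ball bearings in the end walls). 58 mm above the underside and only 5.5 mm above the centre of mass (52 mm above the underside, on the centre line): held by the bail, the basket swings in its own y-z plane with a period of about 1.44 s, like a plain pendulum 0.51 m long. Axes as the basket.
- bail_grip (a point): Centre of the bail's grip: a round black rubber sleeve, 22 mm in diameter, 90 mm long, along the bail's x. The bail is a steel U of 8 mm rod (0.10 kg, 168 mm between arms) reaching down outside the end walls to the trunnions. The sleeve's axis is 122 mm above the trunnion line, 180 mm above the underside when bail and basket are in line. Axes: x along the sleeve, z from trunnions to sleeve.
- bail (a joint): Angle of the bail relative to the basket about the basket's x, rad; 0 when in line with it, positive when the bail leans to the basket's -y. Stops at -0.38 and +0.38 keep the free bail standing; at the start it leans on the stop at -0.38 and is 0.11 rad off vertical.
- drainer: Drip rack, fixed: a low blue plastic tray 250 (own x) x 190 mm (own y) with three 8 mm steel rails along its x between two end plates. The basket rests tilted on two of them, with its x along the rack's x, its underside's centre 50 mm above the table, own -y side low, against the third, a toe rail some 15 mm high. Origin at the centre of the tray's underside, z up.
- tank: Empty stainless wash tank, fixed: inside 204 (own x) x 132 mm (own y), rim 88 mm and inner floor 12 mm above the table, walls 8 mm; a grey control strip on its own -x side. Origin at the centre of its underside, z up. The basket goes in with its 150 mm side along the tank's x, either way round.
- tank_mouth (a point): Centre of the tank's open mouth, at rim height, 88 mm above the table.
- tank_floor (a point): Centre of the tank's inner floor, 12 mm above the table.
- tape_roll: Bystander: loose yellow roll of tape, 104 mm across, 25 mm high, lying flat between drip rack and tank. Origin at the centre of its underside.
- hammer: Bystander: loose small hammer lying flat near the robot's side. Origin at the underside, x along the handle towards the head.
- spray: Bystander: loose plastic bottle, 68 mm across, 200 mm tall, standing upright towards the far side. Origin at the centre of its underside.

How it is judged:
By the outcome, as a careful person would: the job done as asked, in the order asked, and still so for the second after the job is handed in, with the robot touching nothing.
It also fails if it takes over 45 s, if anything falls off the work surface, if the arm or the gripper's body presses on something with over 40 N, if the wrist force passes 120 N, or if a joint passes its speed limit or range.

## Working session

There is one attempt and no reset: what is moved stays moved. The work goes in short steps, each a Python script; the robot and the scene stay as the last script left them, time stands still between calls to the robot, and variables do not carry over. Pictures are saved under pics/ and viewed, and the job is handed in when it is done.

```bash
ls; mkdir -p pics; python3 - <<'E'
from plant import manip
import cv2
import numpy as np
s=manip.observe()
for k,v in s.items(): print(k,np.round(v,3))
for n in ["scene","top"]:
    p=manip.capture(n); cv2.imwrite(f"pics/{n}0.png",p["frame"])
    print(n,np.round(p["camera_matrix"],1).tolist(),np.round(p["R"],3).tolist(),np.round(p["t"],3).tolist())
    for o in ["basket","basket_foot","basket_pivot","bail_grip","bail","drainer","tank","tank_mouth","tank_floor","tape_roll","hammer","spray"]:
        try:
            l=manip.landmark_of(o,p); print(o,[(np.round(a["xy"],1).tolist(),round(a["conf"],2)) for a in l[:2]])
        except Exception as e: print(o,e)
print(manip.observe()["clock"])
E
```

```text
pics
clock 0.0
joint_positions [-1.362  0.312  0.014  1.513 -0.004  1.319 -0.027]
qvel [ 0.    -0.001 -0.001  0.003  0.002 -0.     0.001]
effort [ 1.0000e-03 -3.7992e+01  1.4700e-01 -2.3059e+01  1.2000e-02  1.4000e-02
 -0.0000e+00]
tool_pos [0.136 0.532 0.404]
tcp_rot [-1.319 -1.021  1.024]
ft_force [ 0.178  0.269 -0.411]
torque [ 0.031 -0.038  0.021]
gripper_width 0.085
scene [[373.7, 0.0, 255.0], [0.0, 373.7, 191.3], [0.0, 0.0, 1.0]] [[0.457, 0.89, -0.009], [0.646, -0.339, -0.684], [-0.611, 0.306, -0.73]] [-0.267, -0.276, 1.235]
basket []
basket_foot [([136.9, 226.6], 0.63)]
basket_pivot [([121.0, 215.9], 0.89)]
bail_grip [([114.9, 170.1], 0.66), ([312.8, 283.5], 0.62)]
bail it knows: bail_grip, basket, basket_foot, basket_pivot, drainer, hammer, spray, tank, tank_floor, tank_mouth, tape_roll
drainer []
tank [([338.2, 193.8], 0.77), ([311.8, 281.3], 0.56)]
tank_mouth []
tank_floor [([333.4, 190.1], 0.67)]
tape_roll [([268.5, 257.5], 0.75)]
hammer [([234.0, 192.1], 0.89)]
spray [([315.1, 281.1], 0.81)]
top [[484.4, 0.0, 244.3], [0.0, 484.4, 188.1], [0.0, 0.0, 1.0]] [[-0.022, -1.0, -0.002], [-0.996, 0.022, -0.085], [0.085, -0.0, -0.996]] [-0.013, 0.618, 1.36]
basket [([321.5, 235.3], 0.78)]
basket_foot [([323.0, 233.3], 0.59), ([320.3, 236.9], 0.32)]
basket_pivot [([333.3, 236.7], 0.84), ([324.0, 235.5], 0.61)]
bail_grip [([337.2, 231.7], 0.64), ([229.0, 248.0], 0.5)]
bail it knows: bail_grip, basket, basket_foot, basket_pivot, drainer, hammer, spray, tank, tank_floor, tank_mouth, tape_roll
drainer []
tank [([151.5, 210.8], 0.65)]
tank_mouth [([145.4, 207.9], 0.56), ([148.1, 209.2], 0.35)]
tank_floor [([147.6, 210.3], 0.75)]
tape_roll [([236.1, 179.9], 0.69)]
hammer []
spray [([218.0, 143.1], 0.76)]
1.2
```

View pics/scene0.png

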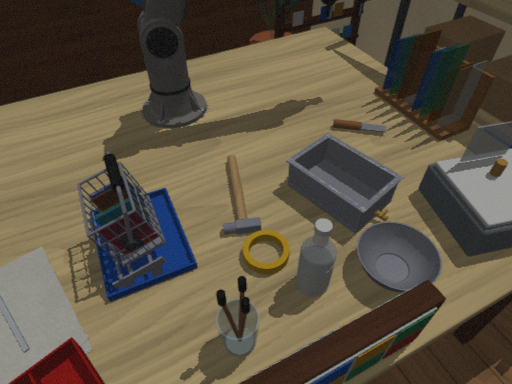

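View pics/top0.png

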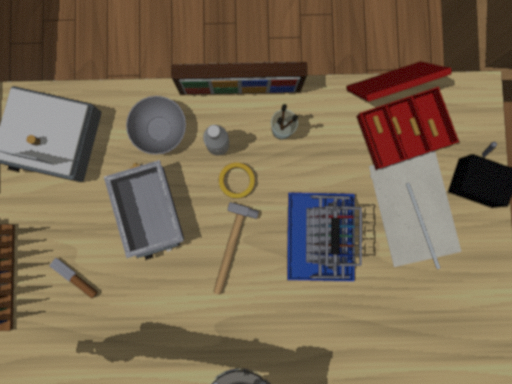

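```bash
python3 - <<'E'
import cv2
a=cv2.imread('pics/top0.png')
cv2.imwrite('pics/topz_b.png',cv2.resize(a[140:300,260:430],None,fx=4,fy=3.75*1.0667,interpolation=cv2.INTER_CUBIC)[:600])
cv2.imwrite('pics/topz_t.png',cv2.resize(a[140:280,60:240],None,fx=4,fy=4,interpolation=cv2.INTER_CUBIC))
a=cv2.imread('pics/scene0.png')
cv2.imwrite('pics/sc_b.png',cv2.resize(a[130:270,50:230],None,fx=4,fy=4,interpolation=cv2.INTER_CUBIC))
E
```

```text
(no output)
```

View pics/topz_b.png

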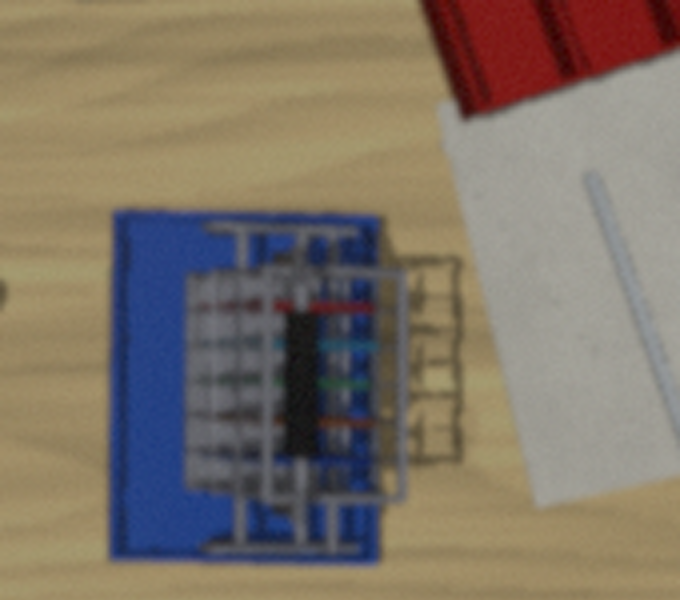

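View pics/topz_t.png

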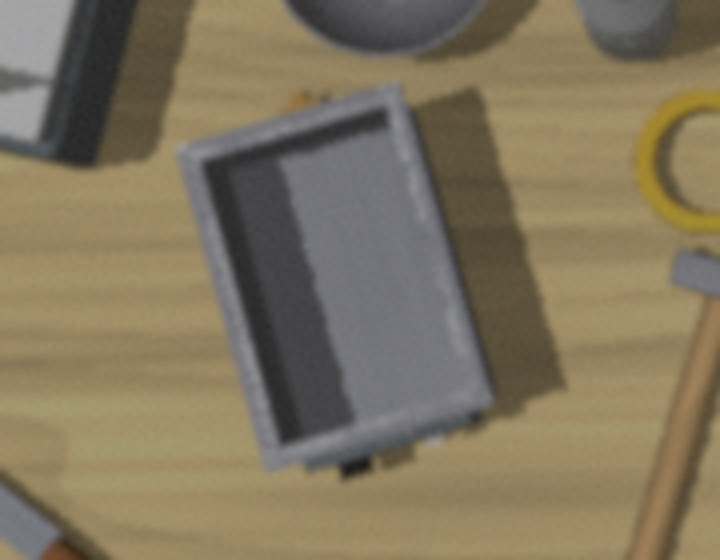

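View pics/sc_b.png

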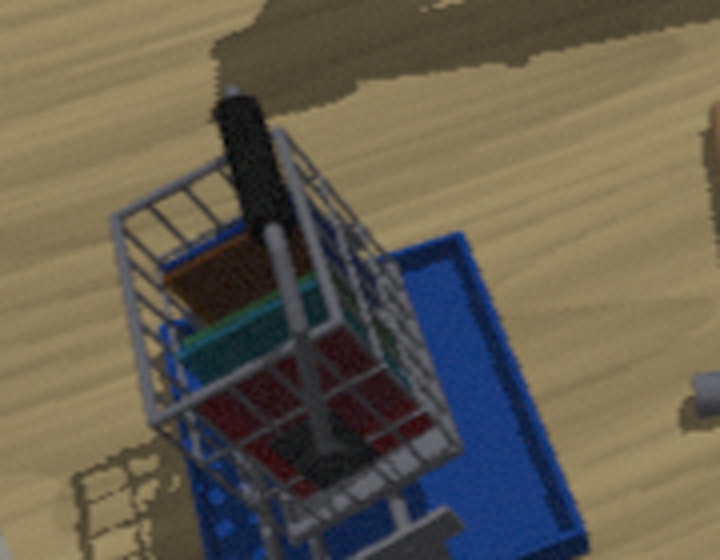

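```bash
python3 - <<'E'
from plant import manip
import cv2,pickle
import numpy as np
from scipy.spatial.transform import Rotation as Ro
d={}
for n in ["scene","top"]:
    p=manip.capture(n); d[n]=p
    for o in ["bail_grip","tank"]:
        l=manip.cut_out(o,p); d[n+o]=l
        print(n,o,[(np.round(a["extent"],1).tolist(),round(a["conf"],2),a["mask"].sum()) for a in l[:3]])
pickle.dump(d,open("d0.pkl","wb"))
s=manip.observe(); print(s["clock"]); print(Ro.from_rotvec(s["tcp_rot"]).as_matrix().round(3))
for n in ["scene","top"]: print(n,"cam at",-d[n]["R"].T@d[n]["t"], d[n].keys())
E
cat > h.py <<'E'
import numpy as np, cv2, pickle
def ray(p,uv):
    K=p["camera_matrix"];R=p["R"];t=p["t"]
    return -R.T@t, R.T@np.linalg.solve(K,np.r_[uv,1.])
def at_z(p,uv,z):
    c,d=ray(p,uv); return c+d*(z-c[2])/d[2]
def proj(p,X):
    X=np.atleast_2d(X); c=X@p["R"].T+p["t"]; q=c@p["camera_matrix"].T; return q[:,:2]/q[:,2:]
def tri(ps,uvs):
    A=np.zeros((3,3));b=np.zeros(3)
    for p,u in zip(ps,uvs):
        c,d=ray(p,u); d/=np.linalg.norm(d); P=np.eye(3)-np.outer(d,d); A+=P;b+=P@c
    return np.linalg.solve(A,b)
E
python3 - <<'E'
from h import *
d=pickle.load(open("d0.pkl","rb"))
top,sc=d["top"],d["scene"]
for nm,o in (("zb",[(301,310),(303,457),(302,383)]),):
    for u in o: print(at_z(top,[260+u[0]/4,140+u[1]/4],.227+ .005))
# scene sleeve ends in zoom (234,105)-(278,235): px
for u in [(234,105),(278,235)]: print("sc",at_z(sc,[50+u[0]/4,130+u[1]/4],.23))
for u in [(188,150),(398,88),(490,400),(270,465)]: print("tank rim",at_z(top,[60+u[0]/4,140+u[1]/4],.088))
print("drainer",[at_z(top,[260+u[0]/4,140+u[1]/4],.012).round(3) for u in [(114,212),(382,216),(378,560),(112,560)]])
print("spray",at_z(top,[217,130],.2),at_z(top,[236,180],.0),"hammerhead",at_z(top,[244,210],.02))
E
```

```text
scene bail_grip [([121.6, 203.1, 31.4, 96.4], 0.62, np.int64(834))]
scene tank [([345.1, 184.6, 113.7, 100.8], 0.94, np.int64(6706))]
top bail_grip [([334.6, 234.5, 5.5, 72.7], 0.88, np.int64(511))]
top tank [([142.6, 211.9, 80.1, 100.1], 0.86, np.int64(5378)), ([216.1, 140.2, 25.8, 30.9], 0.24, np.int64(643))]
1.5
[[ 0.248  0.    -0.969]
 [ 0.969  0.     0.248]
 [ 0.    -1.    -0.   ]]
scene cam at [ 1.0548354  -0.23422973  0.71069923] dict_keys(['frame', 'camera_matrix', 'R', 't', 'shot'])
top cam at [ 0.49863822 -0.02587931  1.40742681] dict_keys(['frame', 'camera_matrix', 'R', 't', 'shot'])
[ 0.52332458 -0.24466012  0.232     ]
[ 0.43504314 -0.2425268   0.232     ]
[ 0.47934161 -0.24360138  0.232     ]
sc [ 0.4370345  -0.24217593  0.23      ]
sc [ 0.53454506 -0.24371019  0.23      ]
tank rim [0.64935617 0.34954674 0.088     ]
tank rim [0.68902676 0.20537869 0.088     ]
tank rim [0.47452577 0.14449746 0.088     ]
tank rim [0.4340789  0.29359942 0.088     ]
drainer [array([ 0.602, -0.153,  0.012]), array([ 0.594, -0.347,  0.012]), array([ 0.349, -0.334,  0.012]), array([ 0.353, -0.145,  0.012])]
spray [0.75125067 0.03982187 0.2       ] [ 0.64379933 -0.00227159  0.        ] hammerhead [ 0.5549009  -0.02376139  0.02      ]
```

```bash
python3 - <<'E'
from h import *
from scipy.optimize import minimize
d=pickle.load(open("d0.pkl","rb"))
def rect(x,y,yaw,a,b,z,n=80):
    s=np.linspace(-.95,.95,n)
    P=np.vstack([np.c_[s*a/2,0*s+b/2],np.c_[s*a/2,0*s-b/2],np.c_[0*s+a/2,s*b/2],np.c_[0*s-a/2,s*b/2]])
    c,q=np.cos(yaw),np.sin(yaw)
    return np.c_[x+c*P[:,0]-q*P[:,1],y+q*P[:,0]+c*P[:,1],0*P[:,0]+z]
def G(p,sig):
    g=cv2.GaussianBlur(p["frame"].astype(np.float32),(0,0),sig)
    return np.sqrt((cv2.Sobel(g,cv2.CV_32F,1,0)**2+cv2.Sobel(g,cv2.CV_32F,0,1)**2).sum(2))
def score(v,cams,sig,w=(1,1)):
    s=0
    for n in cams:
        for (a,b),wt in zip(((.22,.148),(.204,.132)),w):
            q=proj(d[n],rect(*v,a,b,.088)).astype(np.float32)
            s-=wt*np.sqrt(cv2.remap(gs[n,sig],q[:,0],q[:,1],cv2.INTER_LINEAR)).mean()
    return s
gs={(n,sg):G(d[n],sg) for n in("top","scene") for sg in (2.,1.)}
for cams in (["top"],["scene"],["top","scene"]):
  for w in ((1,1),(1,0),(0,1)):
    v=np.array([.562,.248,.266])
    for sg in (2.,1.):
        v=minimize(score,v,args=(cams,sg,w),method="Nelder-Mead",options=dict(initial_simplex=v+np.array([[0,0,0],[.006,0,0],[0,.006,0],[0,0,.03]]))).x
    print(cams,w,v.round(4),score(v,cams,1.,w))
v=[float(x) for x in v]
ims=[]
for n in("top","scene"):
    im=cv2.resize(d[n]["frame"],None,fx=3,fy=3,interpolation=cv2.INTER_CUBIC)
    for a,b in((.22,.148),(.204,.132)):
        for u in proj(d[n],rect(.5612,.2475,.266,a,b,.088,40)) if 0 else proj(d[n],rect(*v,a,b,.088,40)): cv2.circle(im,tuple(int(k) for k in (u*3+1)),1,(0,0,255),-1)
    c=(proj(d[n],[[.56,.248,.06]])[0]*3).astype(int); ims.append(im[c[1]-200:c[1]+200,c[0]-200:c[0]+200])
cv2.imwrite("pics/tankfit.png",np.hstack(ims))
E
```

```text
['top'] (1, 1) [0.5527 0.2421 0.2707] -24.454088
['top'] (1, 0) [0.5571 0.2427 0.2766] -14.141131
['top'] (0, 1) [0.5629 0.2515 0.2741] -12.696162
['scene'] (1, 1) [0.5688 0.2448 0.284 ] -23.680092
['scene'] (1, 0) [0.5726 0.2459 0.271 ] -14.422986
['scene'] (0, 1) [0.5641 0.2506 0.2691] -13.359469
['top', 'scene'] (1, 1) [0.5662 0.2456 0.2606] -45.737362
['top', 'scene'] (1, 0) [0.5725 0.2464 0.2702] -26.584732
['top', 'scene'] (0, 1) [0.5635 0.2511 0.2737] -25.955069
```

View pics/tankfit.png

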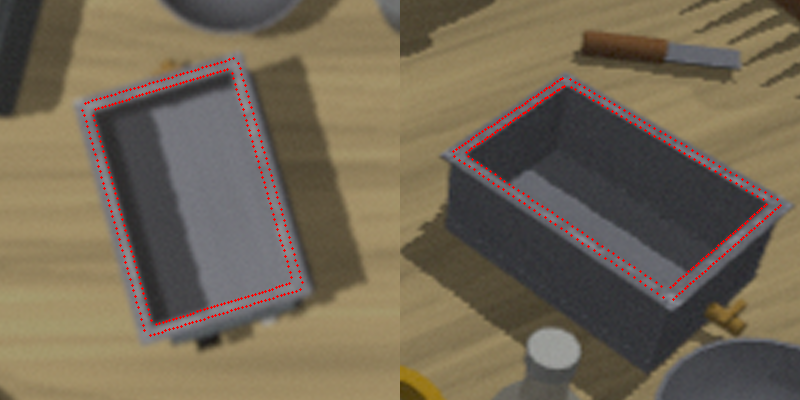

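```bash
cat > tf.py <<'E'
from h import *
from scipy.optimize import minimize
d=pickle.load(open("d0.pkl","rb"))
def rect(x,y,yaw,a,b,z,n=80):
    s=np.linspace(-.95,.95,n)
    P=np.vstack([np.c_[s*a/2,0*s+b/2],np.c_[s*a/2,0*s-b/2],np.c_[0*s+a/2,s*b/2],np.c_[0*s-a/2,s*b/2]])
    c,q=np.cos(yaw),np.sin(yaw)
    return np.c_[x+c*P[:,0]-q*P[:,1],y+q*P[:,0]+c*P[:,1],0*P[:,0]+z]
def G(p,sig):
    g=cv2.GaussianBlur(p["frame"].astype(np.float32),(0,0),sig)
    return np.sqrt((cv2.Sobel(g,cv2.CV_32F,1,0)**2+cv2.Sobel(g,cv2.CV_32F,0,1)**2).sum(2))
gs={(n,sg):G(d[n],sg) for n in("top","scene") for sg in (2.,1.)}
def score(v,cams,sig):
    s=0
    for n in cams:
        for f in (v[3],0):
            q=proj(d[n],rect(*v[:3],.204+2*f,.132+2*f,.088)).astype(np.float32)
            s-=np.sqrt(cv2.remap(gs[n,sig],q[:,0],q[:,1],cv2.INTER_LINEAR)).mean()
    return s
if __name__=="__main__":
  for cams in (["top"],["scene"],["top","scene"]):
    best=None
    for x0 in (.558,.562,.566):
     for y0 in (.246,.25):
      for f0 in (.008,.012):
        v=np.array([x0,y0,.268,f0])
        for sg in (2.,1.):
            v=minimize(score,v,args=(cams,sg),method="Nelder-Mead",options=dict(maxiter=2000,initial_simplex=v+np.vstack([np.zeros(4),np.diag([.005,.005,.02,.003])]))).x
        s=score(v,cams,1.)
        if best is None or s<best[0]: best=(s,v)
    print(cams,best[0],best[1].round(4))
  v=best[1];ims=[]
  for n in("top","scene"):
    im=cv2.resize(d[n]["frame"],None,fx=3,fy=3,interpolation=cv2.INTER_CUBIC)
    for f in(v[3],0):
        for u in proj(d[n],rect(*v[:3],.204+2*f,.132+2*f,.088,40)): cv2.circle(im,tuple(int(k) for k in (u*3+1)),1,(0,0,255),-1)
    c=(proj(d[n],[[.56,.248,.06]])[0]*3).astype(int); ims.append(im[c[1]-200:c[1]+200,c[0]-200:c[0]+200])
  cv2.imwrite("pics/tankfit2.png",np.hstack(ims))
E
python3 tf.py
```

```text
['top'] -24.829517 [0.5601 0.2446 0.2643 0.0054]
['scene'] -26.747597 [ 5.641e-01  2.506e-01  2.700e-01 -4.000e-04]
['top', 'scene'] -52.07788 [ 0.5636  0.2512  0.2732 -0.0007]
```

View pics/tankfit2.png

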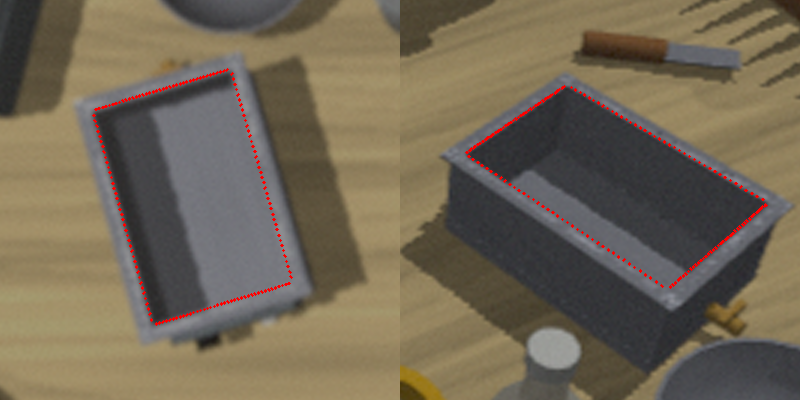

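```bash
cat >> h.py <<'E'
from scipy.spatial.transform import Rotation as Ro
def tool(psi):
    c,s=np.cos(psi),np.sin(psi)
    return Ro.from_matrix(np.array([[-s,0,-c],[c,0,-s],[0,-1,0]])).as_rotvec()
E
python3 - <<'E'
from h import *
from plant import manip
for p,ps in (((.481,-.243,.46),-.027),((.481,-.243,.382),-.027),((.563,.25,.47),.27),((.563,.25,.347),.27)):
    q=manip.inverse_kinematics(np.array(p),tool(ps)); print(None if q is None else np.round(q,3))
manip.move_ptp([.481,-.243,.45],tool(-.027))
s=manip.observe(); p=manip.capture("wrist"); print(s["clock"],s["tool_pos"],s["ft_force"],s["gripper_width"])
p["pose"]=(s["tool_pos"],s["tcp_rot"]); pickle.dump(p,open("w1.pkl","wb")); cv2.imwrite("pics/w1.png",p["frame"])
print(p["camera_matrix"].round(1).tolist(),p["tool_from_camera"].round(3).tolist())
for o in("bail_grip","basket_pivot"): print([(a["xy"],a["conf"]) for a in manip.landmark_of(o,p)])
E
```

```text
[ 0.012  0.286  0.56   1.453 -0.152  1.445  2.116]
[-0.397  0.536  1.238  1.61  -0.515  1.369  2.447]
[-0.638  0.438  0.308  1.191 -0.129  1.53   1.488]
[-0.626  0.487  0.27   1.417 -0.132  1.255  1.496]
4.4833 [ 0.48161079 -0.24194852  0.44982171] [-0.13533537 -0.55549946  0.71234753] 0.08536750655173418
[[302.2, 0.0, 262.6], [0.0, 302.2, 194.2], [0.0, 0.0, 1.0]] [[1.0, 0.0, 0.001, 0.0], [-0.0, -0.323, 0.947, 0.03], [0.0, -0.947, -0.323, 0.082], [0.0, 0.0, 0.0, 1.0]]
[([258.7, 212.6], 0.77), ([261.5, 162.3], 0.41)]
[([246.9, 170.1], 0.96)]
```

View pics/w1.png

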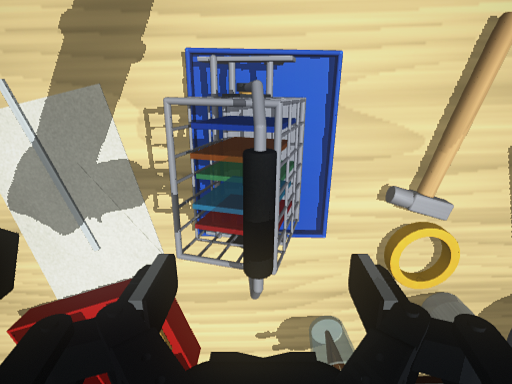

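```bash
cat >> h.py <<'E'
def wcam(p,pos=None,rv=None):
    pos,rv=p["pose"] if pos is None else (pos,rv)
    T=np.eye(4);T[:3,:3]=Ro.from_rotvec(rv).as_matrix();T[:3,3]=pos
    C=np.linalg.inv(T@p["tool_from_camera"]); return dict(camera_matrix=p["camera_matrix"],R=C[:3,:3],t=C[:3,3])
E
python3 - <<'E'
from h import *
d=pickle.load(open("d0.pkl","rb"));p=pickle.load(open("w1.pkl","rb")); w=wcam(p)
a=at_z(w,[260,151.5],.23);b=at_z(w,[258,275],.23);print(a,b,(a+b)/2,np.linalg.norm(a-b),np.arctan2(b[1]-a[1],b[0]-a[0]))
# triangulate ends w/ top
for u,v,s in (([260,151.5],[335.75,254.3],None),([258,275],[335.3,217.5],None)): print(tri([w,d["top"]],[u,v]))
g=(a+b)/2
# tank check in wrist? drainer edges
print("drainer",[at_z(w,u,.012).round(3) for u in ([187,50],[342,52],[327,237])])
E
```

```text
[ 0.43531025 -0.24195771  0.23      ] [ 0.52590757 -0.24590409  0.23      ] [ 0.48060891 -0.2439309   0.23      ] 0.09068323618734758 -0.043532034480006546
[ 0.43485206 -0.24211182  0.23315169]
[ 0.52344214 -0.2451701   0.233351  ]
drainer [array([ 0.349, -0.331,  0.012]), array([ 0.356, -0.141,  0.012]), array([ 0.608, -0.148,  0.012])]
```

```bash
python3 - <<'E'
from h import *
from plant import manip
ps=-.036; g=np.array([.4805,-.2437,.228+.155])
def st(t):
    s=manip.observe(); print(t,round(s["clock"],2),s["tool_pos"].round(4) if hasattr(s["tool_pos"],'round') else s["tool_pos"],np.round(s["ft_force"],2),np.round(s["torque"],2),round(s["gripper_width"],4)); return s
manip.line_to(g,tool(ps),speed=.1); st("down")
manip.move_gripper(0.0); s=st("grip")
p=manip.capture("scene"); cv2.imwrite("pics/s2.png",p["frame"])
if not .015<s["gripper_width"]<.03: raise SystemExit("bad grip")
g0=np.array(s["tool_pos"])
manip.line_to(g+[0,.020,.008],speed=.008); st("l1")
p=manip.capture("scene"); cv2.imwrite("pics/s3.png",p["frame"])
manip.line_to(g+[0,.024,.015],speed=.004); st("l2")
p=manip.capture("scene"); cv2.imwrite("pics/s4.png",p["frame"])
s=manip.observe(); p=manip.capture("wrist"); p["pose"]=(s["tool_pos"],s["tcp_rot"]); pickle.dump(p,open("w4.pkl","wb")); cv2.imwrite("pics/w4.png",p["frame"]); st("end")
ims=[cv2.resize(cv2.imread(f"pics/s{i}.png")[120:300,60:220],None,fx=2.5*.66,fy=2.5*.66,interpolation=cv2.INTER_CUBIC) for i in(2,3,4)]
cv2.imwrite("pics/s234.png",np.hstack(ims))
E
```

```text
down 5.45 [ 0.4807 -0.2439  0.3836] [-0.74 -0.45  0.19] [0.02 0.03 0.  ] 0.0857
grip 6.07 [ 0.4805 -0.244   0.3834] [-0.44  0.91  1.91] [-0.01  0.02 -0.08] 0.0202
l1 8.96 [ 0.4805 -0.2237  0.391 ] [-0.48  0.03 -7.94] [0.14 0.   0.  ] 0.02
l2 11.18 [ 0.4805 -0.2197  0.398 ] [ 0.11  0.02 -7.39] [ 0.1  -0.06 -0.05] 0.0202
end 11.28 [ 0.4805 -0.2197  0.398 ] [-0.51  0.24 -8.42] [ 0.1  -0.02 -0.  ] 0.0201
```

View pics/s234.png

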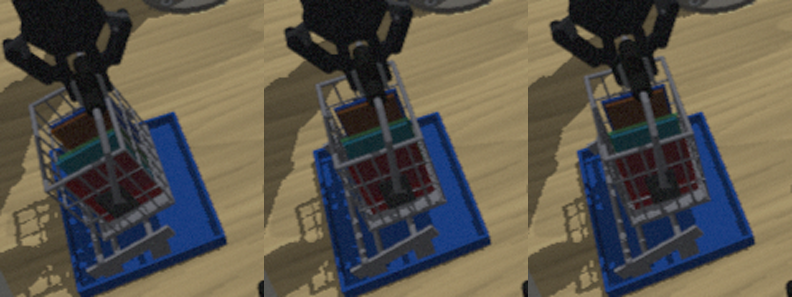

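View pics/w4.png

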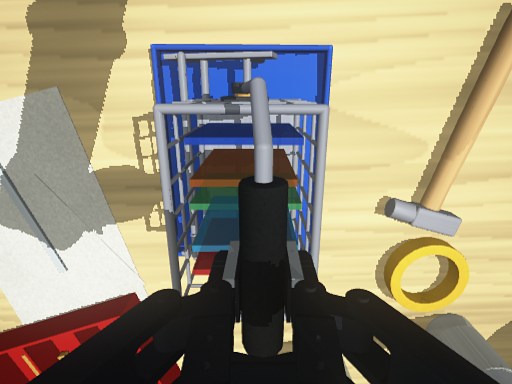

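```bash
python3 - <<'E'
from h import *
p=pickle.load(open("w4.pkl","rb")); w=wcam(p)
for u in ([158,108],[326,107],[241,109]): print(at_z(w,u,.191))
# predicted projections of basket corners, level, pivot offset o
R=Ro.from_rotvec(p["pose"][1]).as_matrix(); tx=R[:,0]; ex=-R[:,2]
for o in (-.0134,):
    piv=np.array(p["pose"][0])+[0,0,-.155-.1213]+tx*o
    for sx in(-1,):
        for sy in(-1,1):
            for z in(.072,-.058): print(sx,sy,z,proj(w,piv+ex*sx*.075+tx*sy*.05+[0,0,z]).round(1))
    print("trunnion",proj(w,piv-ex*.08).round(1))
im=cv2.resize(p["frame"][40:290,120:370],None,fx=3,fy=2.4,interpolation=cv2.INTER_CUBIC); cv2.imwrite("pics/w4z.png",cv2.resize(p["frame"][60:260,120:360],None,fx=3,fy=3,interpolation=cv2.INTER_CUBIC))
E
```

```text
[ 0.40504944 -0.27550043  0.191     ]
[ 0.40789118 -0.18109075  0.191     ]
[ 0.40726232 -0.22888677  0.191     ]
-1 -1 0.072 [[147.2 105.2]]
-1 -1 -0.058 [[196.1  99.3]]
-1 1 0.072 [[328.2 105.3]]
-1 1 -0.058 [[300.3  99.3]]
trunnion [[244.8  94.4]]
```

View pics/w4z.png

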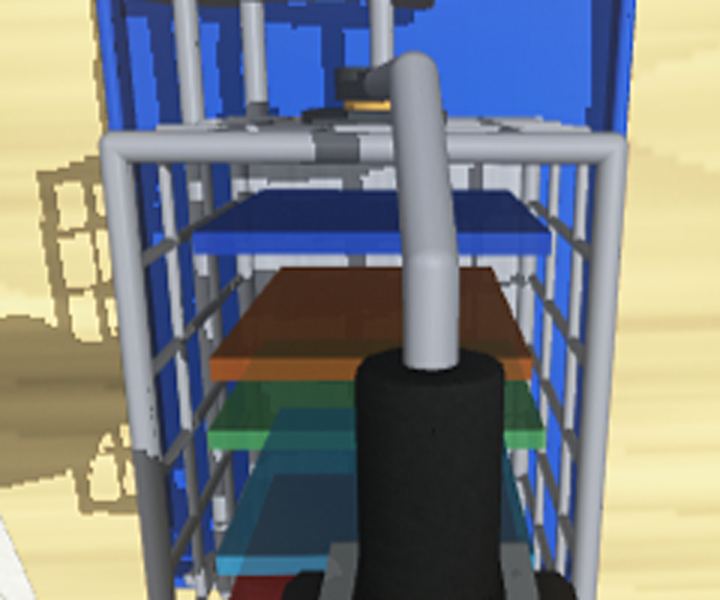

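```bash
cat >> h.py <<'E'
def series(manip,n,fn):
    out=[]
    for i in range(n):
        s=manip.observe(); p=manip.capture("wrist"); out.append((s["clock"],s["tool_pos"],s["tcp_rot"],p["frame"]))
    pickle.dump((out,p["camera_matrix"],p["tool_from_camera"]),open(fn,"wb")); return out
E
python3 - <<'E'
from h import *
from plant import manip
s=manip.observe(); a=np.array(s["tool_pos"]); print(np.round(s["joint_positions"],2))
manip.line_to([.4805,-.2197,.447],speed=.05); print(manip.observe()["clock"])
manip.line_to([.5594,.2626,.447],tool(.271),speed=.49/4.32); s=manip.observe(); print(s["clock"],s["tool_pos"],np.round(s["joint_positions"],2),s["ft_force"])
o=series(manip,24,"ser1.pkl"); p=manip.capture("scene"); cv2.imwrite("pics/s5.png",p["frame"]); pickle.dump(p,open("s5.pkl","wb"))
print(manip.observe()["clock"])
for i in (0,7,14): cv2.imwrite(f"pics/ser1_{i}.png",o[i][3])
cv2.imwrite("pics/ser1.png",np.hstack([cv2.resize(o[i][3],(400,300)) for i in (0,14)]))
E
```

```text
[-0.02  0.29  0.54  1.6  -0.15  1.3   2.07]
12.4083
16.8667 [0.55942602 0.26233716 0.44703901] [-0.62  0.44  0.25  1.23 -0.1   1.48  1.45] [ 0.51037526  0.05426584 -8.10806845]
18.1167
```

View pics/ser1.png

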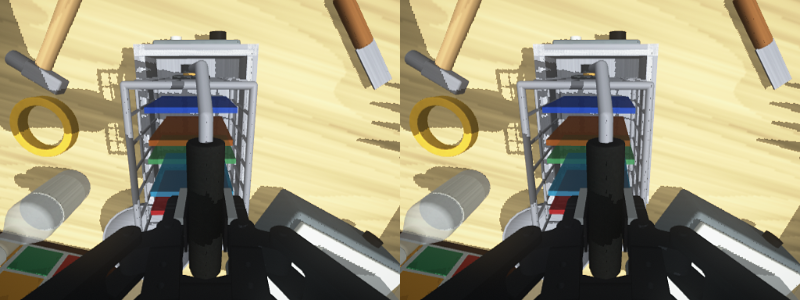

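View pics/s5.png

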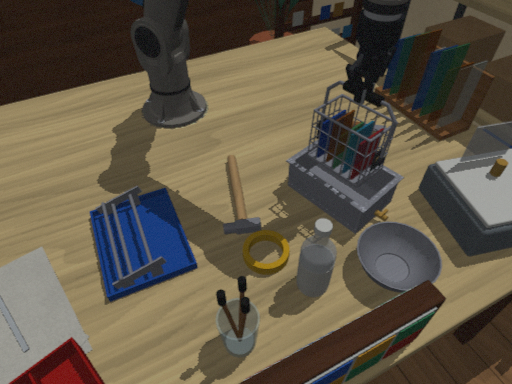

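```bash
cat >> h.py <<'E'
def swing(fn,ref=None,T=1.44,img0=None):
    from scipy.optimize import least_squares
    out,K,tc=pickle.load(open(fn,"rb"))
    g=[cv2.cvtColor(o[3],cv2.COLOR_BGR2GRAY) for o in out]; t=np.array([o[0] for o in out])
    g0=g[0] if img0 is None else img0
    pts=np.array([[156,108],[162,120],[178,108],[200,108],[323,107],[318,120],[300,107]],np.float32)[:,None]
    U=[]
    for x in g:
        n,st,e=cv2.calcOpticalFlowPyrLK(g0,x,pts.copy(),pts.copy(),winSize=(21,21),maxLevel=2,flags=cv2.OPTFLOW_USE_INITIAL_FLOW); U.append((n-pts)[:,0])
    U=np.array(U); u=np.median(U[:,[0,1,4,5],0],axis=1)
    def fit(w):
        A=np.c_[np.ones_like(t),np.cos(w*(t-t[-1])),np.sin(w*(t-t[-1]))]; c=np.linalg.lstsq(A,u,rcond=None)[0]; return c,A@c-u
    w=2*np.pi/T; c,r=fit(w)
    return t,u,U,c,r.std(),fit
E
python3 - <<'E'
from h import *
t,u,U,c,r,fit=swing("ser1.pkl")
print(u.round(2)); print(c,r,np.hypot(c[1],c[2]))
for T in (1.3,1.4,1.44,1.5,1.6): cc,rr=fit(2*np.pi/T); print(T,cc.round(2),rr.std())
print(U[-1].round(2).tolist()); print((t-t[0])[:5])
print(U[10,:,0].round(2))
E
```

```text
[ 0.   -0.4  -0.82 -1.26 -1.66 -1.97 -2.22 -1.47 -1.45 -0.39 -0.37 -0.36
 -1.44 -1.39 -2.31 -2.04 -1.8  -1.44 -1.06 -0.62 -0.17  0.21  0.48  0.68]
[-0.81915738  0.78439693  0.26269298] 0.6636290667198712 0.8272159014350199
1.3 [-0.91  0.72  0.04] 0.6864281643812993
1.4 [-0.85  0.77  0.2 ] 0.6693012713392811
1.44 [-0.82  0.78  0.26] 0.6636290667198712
1.5 [-0.78  0.79  0.36] 0.6561663916448343
1.6 [-0.7   0.79  0.53] 0.646015774096588
[[0.17000000178813934, -0.05000000074505806], [1.1200000047683716, 0.029999999329447746], [0.07000000029802322, 0.05000000074505806], [-0.4699999988079071, -0.009999999776482582], [0.47999998927116394, -0.3199999928474426], [0.8700000047683716, -0.27000001072883606], [-0.44999998807907104, -0.029999999329447746]]
[0.   0.05 0.1  0.15 0.2 ]
[-0.31 -5.23 -0.69  3.61 -0.43  2.08  1.96]
```

```bash
python3 - <<'E'
from h import *
out,K,tc=pickle.load(open("ser1.pkl","rb"))
g=[cv2.cvtColor(o[3],cv2.COLOR_BGR2GRAY) for o in out]
A=np.vstack([cv2.resize(x[98:125,140:340],None,fx=3.6,fy=2.4)[:60] for x in g[0:24:3]])
cv2.imwrite("pics/strip.png",A)
pts=np.array([[156,108],[157,114],[162,122],[323,107],[322,114],[318,122]],np.float32)[:,None]
P=[pts]
for a,b in zip(g,g[1:]):
    n,st,e=cv2.calcOpticalFlowPyrLK(a,b,P[-1],None,winSize=(15,15),maxLevel=1); P.append(n)
P=np.array(P)[:,:,0,:]-pts[:,0]
print(P[:,:,0].round(1).tolist())
# template matching
for c in ((157,110),(322,110)):
    T=g[0][c[1]-9:c[1]+9,c[0]-9:c[0]+9]; r=[]
    for x in g:
        S=x[c[1]-13:c[1]+13,c[0]-25:c[0]+25]; m=cv2.matchTemplate(S,T,cv2.TM_CCOEFF_NORMED); _,v,_,l=cv2.minMaxLoc(m)
        y,xx=l[1],l[0]
        d=0 if xx in(0,m.shape[1]-1) else (m[y,xx-1]-m[y,xx+1])/(2*(m[y,xx-1]-2*m[y,xx]+m[y,xx+1]))
        r.append(round(float(xx+d-16),1))
    print(r)
E
```

```text
[[0.0, 0.0, 0.0, 0.0, 0.0, 0.0], [-0.10000000149011612, -0.6000000238418579, -0.6000000238418579, -0.5, -0.6000000238418579, -0.5], [-0.4000000059604645, -1.2000000476837158, -1.2999999523162842, -1.0, -1.399999976158142, -0.8999999761581421], [-0.5, -1.899999976158142, -2.0, -1.399999976158142, -2.4000000953674316, -2.200000047683716], [-0.699999988079071, -2.5999999046325684, -2.700000047683716, -1.7000000476837158, -3.0999999046325684, -2.799999952316284], [-0.8999999761581421, -3.299999952316284, -3.4000000953674316, -2.0, -3.700000047683716, -3.4000000953674316], [-1.100000023841858, -3.700000047683716, -3.9000000953674316, -2.299999952316284, -4.199999809265137, -3.799999952316284], [-1.2999999523162842, -4.199999809265137, -4.300000190734863, -2.5, -4.699999809265137, -4.0], [-1.5, -4.300000190734863, -4.400000095367432, -2.5999999046325684, -5.0, -4.300000190734863], [-1.5, -4.400000095367432, -4.599999904632568, -2.700000047683716, -5.300000190734863, -4.5], [-1.600000023841858, -4.5, -4.699999809265137, -2.700000047683716, -5.300000190734863, -4.5], [-1.600000023841858, -4.
[... 972 characters left out ...]
18579], [-0.10000000149011612, -0.30000001192092896, 0.800000011920929, -0.4000000059604645, -0.5, -0.0], [-0.10000000149011612, 0.20000000298023224, 1.2999999523162842, 0.10000000149011612, 0.20000000298023224, 0.4000000059604645], [0.0, 0.6000000238418579, 0.8999999761581421, 0.4000000059604645, 0.5, 0.699999988079071], [0.20000000298023224, 0.8999999761581421, 1.2000000476837158, 0.6000000238418579, 1.0, 1.0]]
[-0.0, -0.1, -0.4, -0.4, -0.9, -1.3, -1.3, -2.9, -1.1, -3.4, -3.5, -3.4, -3.2, -2.9, -1.6, -1.4, -1.1, -0.9, -0.7, -0.4, -0.1, -0.1, 0.1, 0.2]
[0.0, -0.5, -1.0, -1.7, -2.6, -3.5, -4.0, -4.8, -5.2, -5.6, -5.7, -5.7, -5.4, -4.9, -4.4, -3.6, -2.8, -2.0, -1.3, -0.8, -0.1, 0.2, 0.7, 1.0]
```

View pics/strip.png

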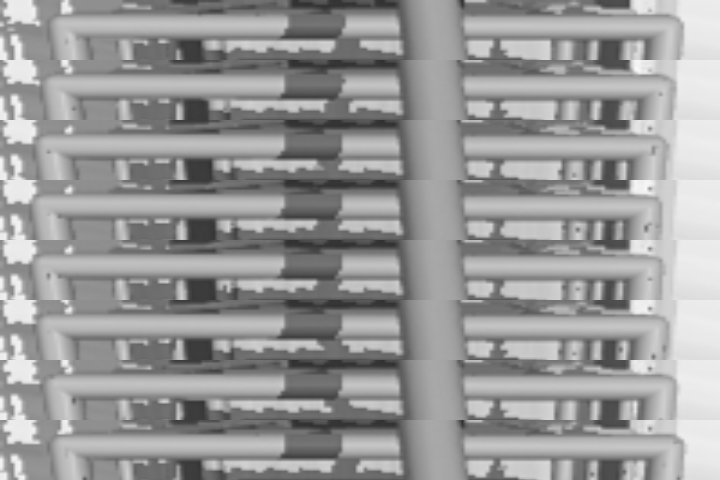

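```bash
cat > ov.py <<'E'
from h import *
from tf import rect
out,K,tc=pickle.load(open("ser1.pkl","rb"))
o=out[20]; w=wcam(dict(camera_matrix=K,tool_from_camera=tc,pose=(o[1],o[2])))
p=pickle.load(open("s5.pkl","rb"))
v=(.563,.2497,.271); R=Ro.from_rotvec(o[2]).as_matrix(); tx=R[:,0];ex=-R[:,2]
piv=np.array(o[1])+[0,0,-.2763]-.0134*tx
print("piv",piv,"yaw",np.arctan2(ex[1],ex[0]))
def draw(cam,fr,s):
    im=cv2.resize(fr,None,fx=s,fy=s,interpolation=cv2.INTER_CUBIC)
    def dots(X,c):
        for u in proj(cam,X): cv2.circle(im,tuple(int(k) for k in u*s+s/2-.5),1,c,-1)
    dots(rect(*v,.204,.132,.088,50),(0,0,255))
    for z in (-.058,.072): dots(rect(piv[0],piv[1],v[2],.15,.1,piv[2]+z,40),(0,255,0))
    dots(np.array([piv+sg*.088*ex+[0,0,k]+tx*k*.11 for sg in(-1,1) for k in np.linspace(0,.12,30)]),(255,255,0))
    return im
a=draw(w,o[3],3)[60:560,360:1140]; cv2.imwrite("pics/ov_w.png",a)
b=draw(p,p["frame"],4); cv2.imwrite("pics/ov_s.png",b[300:900,1100:1660])
E
python3 ov.py
```

```text
piv [0.56297759 0.24970066 0.1707168 ] yaw 0.27101647150364533
```

View pics/ov_w.png

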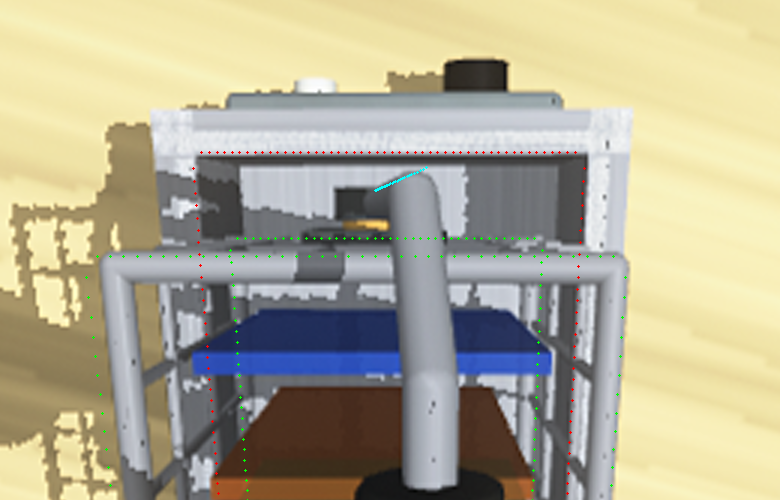

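View pics/ov_s.png

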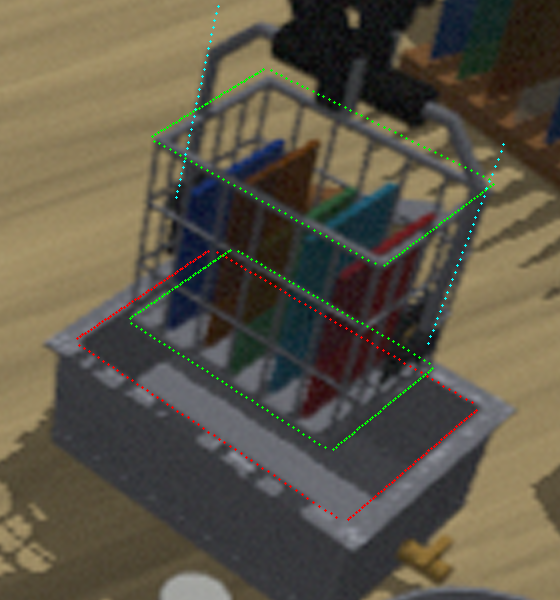

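```bash
python3 - <<'E'
import cv2,pickle
p=pickle.load(open("s5.pkl","rb"))
b=cv2.resize(p["frame"][80:230,280:410],None,fx=5,fy=4*1,interpolation=cv2.INTER_LANCZOS4); cv2.imwrite("pics/s5z.png",b)
E
```

```text
(no output)
```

View pics/s5z.png

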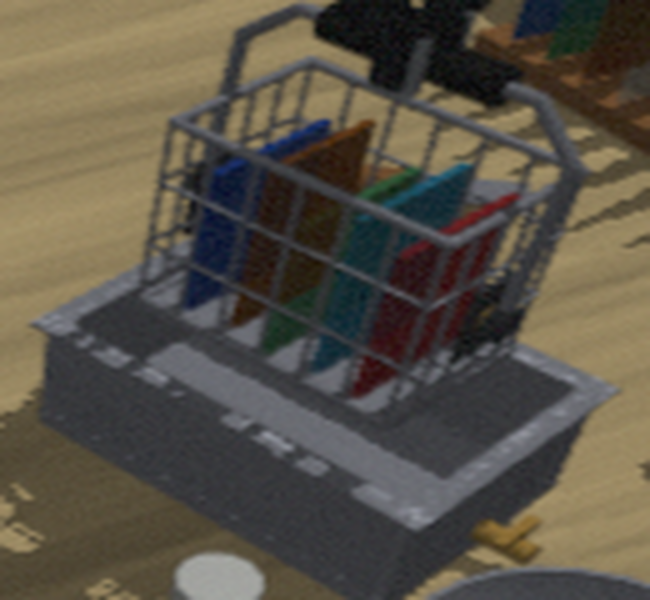

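```bash
cat >> h.py <<'E'
def track(fn,T0=None):
    out,K,tc=pickle.load(open(fn,"rb")); t=np.array([o[0] for o in out])
    g=[cv2.cvtColor(o[3],cv2.COLOR_BGR2GRAY) for o in out]
    ref=cv2.cvtColor(pickle.load(open("ser1.pkl","rb"))[0][0][3],cv2.COLOR_BGR2GRAY)
    c=(322,110); Tm=ref[c[1]-9:c[1]+9,c[0]-9:c[0]+9]; u=[]
    for x in g:
        m=cv2.matchTemplate(x[c[1]-13:c[1]+13,c[0]-25:c[0]+25],Tm,cv2.TM_CCOEFF_NORMED); l=cv2.minMaxLoc(m)[3]; y,xx=l[1],l[0]
        d=0 if xx in(0,m.shape[1]-1) else (m[y,xx-1]-m[y,xx+1])/(2*(m[y,xx-1]-2*m[y,xx]+m[y,xx+1]))
        u.append(xx+d-16)
    return t,np.array(u)
def sfit(t,u,T=1.44,t0=0.):
    w=2*np.pi/T; A=np.c_[np.ones_like(t),np.cos(w*(t-t0)),np.sin(w*(t-t0))]; c=np.linalg.lstsq(A,u,rcond=None)[0]
    return c,(A@c-u).std()
E
python3 - <<'E'
from h import *
from plant import manip
t,u=track("ser1.pkl")
for T in (1.36,1.4,1.44,1.48,1.52): print(T,sfit(t,u,T,18.1))
c,r=sfit(t,u,1.44,18.1); w=2*np.pi/1.44
A=np.hypot(c[1],c[2]); ph=np.arctan2(c[2],c[1])  # u=c0+A cos(w(t-18.1)-ph)
amp=A/1.75/69; print("amp rad",amp)
tau=.5; tnow=manip.observe()["clock"]
k=0
while True:
    te=18.1+(ph+k*np.pi)/w
    if te-tau/2-.03>tnow+.02: break
    k+=1
sg=1 if k%2==0 else -1   # phi sign at extreme
h=amp/2*.515/.92; print("extreme",te,sg,"step",-sg*h)
s=manip.observe(); b=np.array([.5594,.2626,.447]); R=Ro.from_rotvec(tool(.271)).as_matrix(); tx=R[:,0]
manip.dwell(te-tau/2-.03-tnow); 
x1=b-sg*h*tx+[0,0,-.003]; x2=b+[0,0,-.006]
d1=np.linalg.norm(x1-b); t1=manip.observe()["clock"]; manip.line_to(x1,tool(.271),speed=d1/tau); t2=manip.observe()["clock"]
wait=te+.72-tau/2-.03-t2; print(t1,t2,wait)
if wait>0: manip.dwell(wait)
t3=manip.observe()["clock"]; manip.line_to(x2,tool(.271),speed=d1/tau); print(t3,manip.observe()["clock"])
series(manip,30,"ser2.pkl"); s=manip.observe(); print(s["clock"],s["tool_pos"])
t,u=track("ser2.pkl"); print(u.round(2)); print(sfit(t,u))
E
```

```text
1.36 (array([-2.23582468,  3.29951001, -0.67989109]), np.float64(0.12406050680733674))
1.4 (array([-2.12352421,  3.42325571, -0.36267465]), np.float64(0.15240254078989435))
1.44 (array([-2.00841954,  3.52159584, -0.04594142]), np.float64(0.1810483350667294))
1.48 (array([-1.89052511,  3.59702882,  0.26883901]), np.float64(0.20826906659318523))
1.52 (array([-1.76984265,  3.6518089 ,  0.58066248]), np.float64(0.23354645847836183))
amp rad 0.029166836393167573
extreme 18.817010332606806 -1 step 0.008163543881783315
18.5333 19.1833 0.07371033260680449
19.2583 19.9083
21.4083 [0.55939906 0.26260254 0.44100378]
[-1.04 -1.17 -1.18 -1.14 -1.28 -1.51 -1.5  -1.51 -1.59 -1.62 -1.74 -1.79
 -1.98 -1.96 -1.95 -1.95 -1.9  -1.73 -1.85 -1.79 -1.72 -1.54 -1.59 -1.56
 -1.39 -1.26 -1.29 -1.14 -1.22 -1.11]
(array([-1.54910575,  0.1918818 , -0.34379747]), np.float64(0.06615770597145361))
```

```bash
python3 - <<'E'
from h import *
from plant import manip
manip.dwell(1.6)
series(manip,28,"ser3.pkl")
t,u=track("ser3.pkl"); c,r=sfit(t,u); A=np.hypot(c[1],c[2]); print("hover",c,r,"amp rad",A/1.75/69, u.round(1))
p=manip.capture("scene"); cv2.imwrite("pics/s6.png",p["frame"])
while manip.observe()["clock"]<25.2: manip.dwell(.1)
print(manip.observe()["clock"])
if A>1.2: raise SystemExit("swing")
b=np.array([.5594,.2626,.0]); 
manip.line_to(b+[0,0,.354],tool(.271),speed=.035); s=manip.observe(); print(s["clock"],s["tool_pos"],s["ft_force"],s["torque"])
f=manip.line_to(b+[0,0,.339],tool(.271),speed=.01,until_force=2.5); s=manip.observe(); print(f,s["clock"],s["tool_pos"],s["ft_force"],s["torque"])
series(manip,2,"ser4.pkl"); p=manip.capture("scene"); cv2.imwrite("pics/s7.png",p["frame"])
o=pickle.load(open("ser4.pkl","rb"))[0][1][3]; cv2.imwrite("pics/w7.png",np.hstack([cv2.resize(p["frame"][80:230,260:430],(400,353)),cv2.resize(o,(400,353))]))
E
```

```text
hover [-1.60491026  0.04218307 -0.10635565] 0.057382210536491056 amp rad 0.0009475414707068296 [-1.6 -1.6 -1.6 -1.6 -1.7 -1.8 -1.7 -1.7 -1.7 -1.7 -1.6 -1.7 -1.8 -1.6
 -1.7 -1.7 -1.6 -1.6 -1.6 -1.6 -1.5 -1.5 -1.6 -1.4 -1.5 -1.4 -1.5 -1.5]
25.2583
27.8917 [0.55944244 0.26262967 0.35414625] [ 0.41860231  0.20194447 -8.06745168] [ 0.08000886 -0.03918132  0.05033754]
True 28.6833 [0.55940187 0.26283869 0.34746454] [0.95329983 0.56052498 6.96415107] [ 0.06972764 -0.08792037  0.02376885]
```

View pics/w7.png

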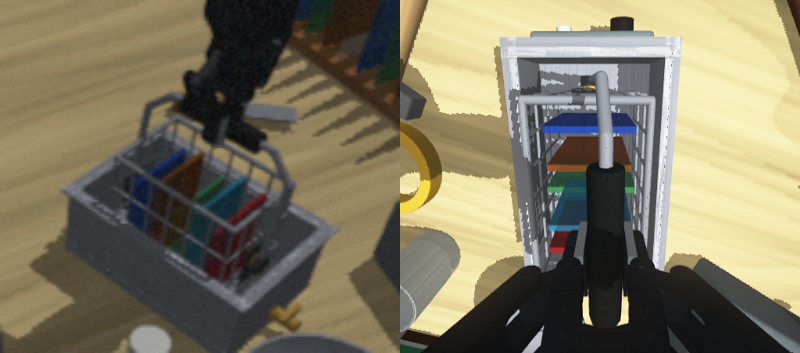

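```bash
python3 - <<'E'
from h import *
from plant import manip
def st(t):
    s=manip.observe(); print(t,round(s["clock"],2),np.round(s["tool_pos"],4),np.round(s["ft_force"],2),round(s["gripper_width"],4)); return s
s=st("now"); x=np.array(s["tool_pos"])
z=x[2]
while s["ft_force"][2]>1.5 and z<x[2]+.0012:
    z+=.0003; manip.line_to([x[0],x[1],z],tool(.271),speed=.003); s=st("rel")
manip.move_gripper(.085); s=st("open"); p=manip.capture("scene"); cv2.imwrite("pics/s8.png",p["frame"])
series(manip,1,"ser5.pkl"); o=pickle.load(open("ser5.pkl","rb"))[0][0][3]
cv2.imwrite("pics/w8.png",np.hstack([cv2.resize(p["frame"][80:230,260:430],(400,353)),cv2.resize(o,(400,353))]))
E
```

```text
now 28.83 [0.5594 0.2629 0.3475] [0.78 0.18 6.18] 0.0202
rel 30.54 [0.5594 0.2629 0.3475] [2.03 0.84 3.09] 0.0198
rel 30.79 [0.5594 0.2629 0.3476] [2.29 1.65 0.52] 0.0202
open 31.43 [0.5594 0.2628 0.3481] [0.18 0.05 0.09] 0.0845
```

View pics/w8.png

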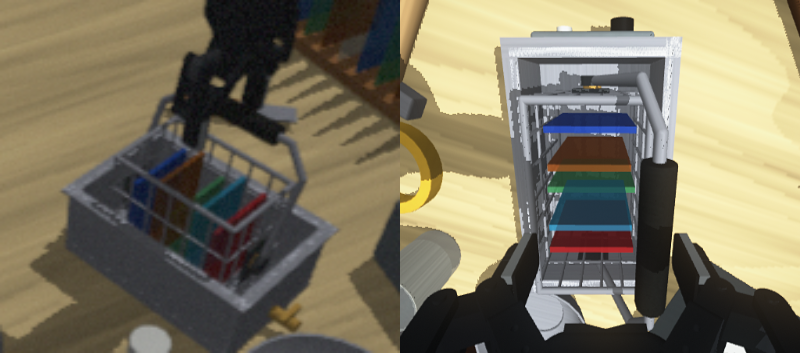

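```bash
python3 - <<'E'
from h import *
from plant import manip
tx=Ro.from_rotvec(tool(.271)).as_matrix()[:,0]; b=np.array([.5594,.2628,.3481])
manip.line_to(b+.014*tx,tool(.271),speed=.04)
manip.line_to(b+.014*tx+[0,0,.10],tool(.271),speed=.1)
manip.line_to(b+[-.1,0,.14],tool(.271),speed=.15)
s=manip.observe(); print(s["clock"],s["tool_pos"],s["ft_force"])
for n in("scene","top"):
    p=manip.capture(n); cv2.imwrite(f"pics/{n}9.png",p["frame"])
series(manip,1,"ser6.pkl"); o=pickle.load(open("ser6.pkl","rb"))[0][0][3]
cv2.imwrite("pics/fin.png",np.hstack([cv2.resize(cv2.imread("pics/scene9.png"),(400,300)),cv2.resize(cv2.imread("pics/top9.png"),(400,300))])); cv2.imwrite("pics/w9.png",o)
E
```

```text
34.0333 [0.45984536 0.26265449 0.48758354] [0.56357996 0.10016882 0.52916412]
```

View pics/fin.png

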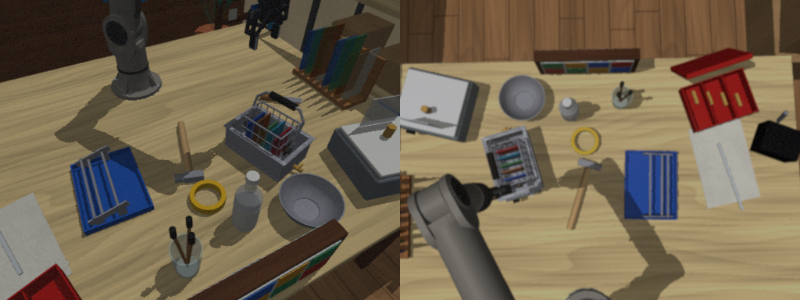

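View pics/w9.png

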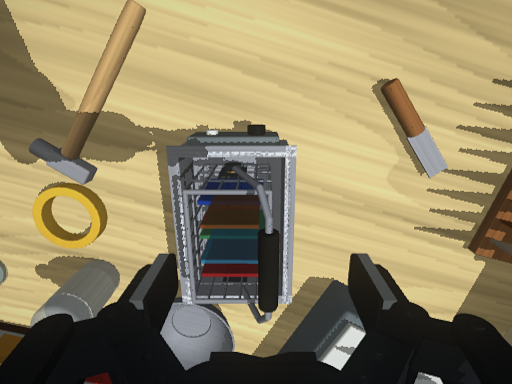

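The basket stands level inside the tank, with the bail on its stop. The tape, hammer and bottle are where they were, and the robot touches nothing.

```bash
python3 - <<'E'
from plant import manip
print(manip.sign_off(), manip.observe()["clock"])
E
```

```text
the job is handed in; nothing more can be done
the job is handed in; nothing more can be done
```

The basket is standing on the bottom of the tank with the bail released, and I handed the job in at about 34 s on the robot's clock, inside the 45 s limit.

- **Lift:** I gripped the bail's sleeve and drew the basket slowly up and sideways off the toe rail. It came almost level while still resting on the rack, so it swung little.
- **Swing:** After the carry to the tank it was swinging about 0.03 rad. Two timed counter-steps of about 8 mm brought that to about 0.003 rad, and by the end of the hover it was about 0.001 rad.
- **Hover:** It hung still about 18 mm above the rim for 5.3 s, within about 1 mm of centre across the tank.
- **Lowering:** It went down with no sign of contact with the tank walls. It met the floor within about 2 mm of the height I had calculated.
- **Contact force:** The robot was asked to stop at a 2.5 N change but overshot to about 15 N of downward push. I eased that off to near zero before opening the fingers.
- **Release:** The bail then tipped onto its stop, as expected.

In the last pictures the basket is level in the tank, the gripper is clear, and the tape, hammer and bottle look unmoved. I judged those by eye rather than measuring them.

One check disagreed: in the hover picture the basket's bottom wires sat about 4 pixels higher than my model. The rim matched, and the floor contact later came at the expected height.

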